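# Check donors' hand grips by feel and sort worn from firm

## Robot

A 6-joint arm with a two-finger parallel gripper is mounted at the origin on the work surface. World frame = base frame: x ahead of the robot, y to its left, z up, the work surface at z = 0. Lengths are in mm, angles in rad, forces in N, time in s.
With the tool pointing down it reaches from about 350 to 775 mm from the base axis. Payload 7.3 kg.
Tool frame: the origin (TCP) lies at the very end of the fingers, on their centre line; the grasp point (between the pads) lies bot.grip_point_offset behind it (bot.grip_point_offset is the distance from the TCP to the grasp point, in mm); z points along the fingers, y is the line along which they close (so a half turn about z gives the same grasp; the last joint's range is limited). The gripper opens to 92 mm and grips with 3 to 60 N. Pads are 19 mm wide; open, the fingers measure 130 mm over their backs; the gripper's body (75 mm by 190 mm) begins 47 mm behind the grasp point.
Start: joints at [1.124, 0.342, 1.524, -0, 1.275, -0.146], TCP at [155.535, 501.454, 204.741] pointing down, gripper open.
Joint ranges: [-2.53, 2.53], [-0.77, 2.02], [0.04, 2.7], [-1, 4.14], [0.28, 2.66], [-3.11, 3.11]. Speed limits (rad/s): [2.57, 2.57, 3.14, 3.14, 3.14, 3.14].

## Interface

Orientations are given as [roll, pitch, yaw] about the fixed x, y, z axes, in that order (R = Rz(yaw) Ry(pitch) Rx(roll)).
In Python, from plant import bot gives the robot as it stands. The module is installed in compiled form; this text tells all that it offers.
- The arm moves only by the tool carry_out, never from a script. Its argument "plan" is a list of rows, each an object of numbers: "tx", "ty", "tz": the shift along the world's x, y, z in mm; "rx", "ry", "rz": the turn, a rotation vector about the world's x, y, z in rad. A call has 1 to 12 rows; each row shifts and turns the commanded pose from where the row before left it; what a row does not reach is not made up. A row lasts 1/10 s, in which the tool goes at most 50 mm and 8.59 degrees, less where a joint would pass 70% of its speed; a pose out of reach is approached as far as the arm can. A call with a gripper value outside its range is refused whole. "gripper" is the closure, from 0 (fully open) to 1 (shut), set as the call begins (left out, the last holds). The fingers move at their own pace and stop on an object; the grip force is fixed at half the most. Time passes only in rows, so rows that do not move let the fingers close. It gives the time, the measured TCP pose, the force, the opening and the grip force at its end, in the units of the state.
- bot.get_obs(): the state, without advancing time (a new reading comes with each control period).
- bot.capture(name): name is "side" or "top" or "wrist"; returns the picture (384x512x3 uint8, red, green, blue); there is no depth.
- bot.camera_model(name): a dict with "camera_matrix" (3x3 intrinsics, pixels), "R" (3x3) and "t" (3): a world point X has camera coordinates R X + t. Camera axes: x right, y down, z forward; pixel columns grow to the right and rows downward; lengths in mm; the calibration is good to about 2 mm. A picture is of the moment at which its call begins: read the wrist's pose just before it. camera_model takes no time and is no camera call; for the wrist camera it gives the pose at the moment of the call.
- bot.close_job(): hands the job in; it is judged then, once.
The state is a dict: "time": time; "joint_positions": joint angles; "dq": joint speeds; "tau": joint torques, N m; "tool_pos": TCP position; "tcp_rot": TCP orientation; "contact_force": force on the tool from outside, world axes, zero at the start; "moment": the same for the moment, N m; "grip_width": finger opening in mm; "finger_force": force on a finger pad.
Only numpy, scipy, OpenCV 4.12 (cv2) and the standard library are available. Lean on these libraries where they do the work, as an engineer would, in place of code of your own. Each camera call takes 0.05 s, during which the arm holds its last target. There are 200 camera calls.

## Task

Find out by feel which of the donors' hand grips on the red-walled tray have gone soft: going from the robot's left lane to its right, squeeze each grip firmly across its width between the fingers while it is in the middle of its lane. Slide every worn (soft) grip along its lane fully home into the bay at the near end, on the robot's side, and every firm grip fully home into the bay at the far end; do not lift the grips off the tray, and leave everything else where it is.

Things in the scene. Friction and masses are not known exactly. Their poses are not given: they have to be found in the camera images.
- tray: Fixed tray, aluminium floor with red plastic walls, 330 mm (its x, away from the robot) by 304 mm (y, to the robot's left); origin under its centre, on the table; floor 8 mm thick. Three lanes along x at y = +110, 0, -110 mm. Open floor for x from -90 to +90 mm; beyond, each lane has a bay at both ends, with walls and 50 mm wide round-nosed dividers 30 mm high (tops 38 mm above the table). All bays are empty at the start.
- near_bay2 (a point): Home position in the near (-x, robot's side) bay of the middle lane, for worn grips: the centre of a grip pushed against the bay's end wall lies here, at tray x = -115 mm, 30 mm above the table, and sticks out 15 mm into the open middle. The bay is 60 mm wide (wider at the mouth), 65 mm deep, end wall at x = -155 mm; the near bays of the other lanes are the same, 110 mm to either side.
- far_bay2 (a point): Home position in the far (+x) bay of the middle lane, for firm grips: the centre of a grip pushed against the bay's end wall lies here, at tray x = +115 mm, 30 mm above the table, and sticks out 15 mm into the open middle. The bay is 60 mm wide (wider at the mouth), 65 mm deep, end wall at x = +155 mm; the far bays of the other lanes are the same, 110 mm to either side.
- lane1 (a point): Centre of the left (+y) lane, on the tray's floor (8 mm above the table), where the grip of this lane lies at the start (within 10 mm).
- lane2 (a point): Centre of the middle lane, on the tray's floor (8 mm above the table), where the grip of this lane lies at the start (within 10 mm).
- lane3 (a point): Centre of the right (-y) lane, on the tray's floor (8 mm above the table), where the grip of this lane lies at the start (within 10 mm).
- grip_a_mid (a point): Centre, half-way up, of a loose hand grip, 170 g: 80 mm long (its x, along the lane), 50 wide (y), 44 high; grey palm half at -y, white sprung bar with black ribs at +y. All three look alike. Squeezed across its width with 10 to 20 N, a firm grip gives 2 to 4 mm and stops (stays over 45 mm wide); a worn one gives 12 mm under 4 N (to about 38 mm). They spring back when let go.
- press_a (a joint): How far the finger bar of grip a is pressed in, in m: 0 at rest, grows when squeezed; up to 0.004 in a firm grip, 0.012 in a worn one.
- grip_b_mid (a point): Centre, half-way up, of a loose hand grip, 170 g: 80 mm long (its x, along the lane), 50 wide (y), 44 high; grey palm half at -y, white sprung bar with black ribs at +y. All three look alike. Squeezed across its width with 10 to 20 N, a firm grip gives 2 to 4 mm and stops (stays over 45 mm wide); a worn one gives 12 mm under 4 N (to about 38 mm). They spring back when let go.
- press_b (a joint): How far the finger bar of grip b is pressed in, in m: 0 at rest, grows when squeezed; up to 0.004 in a firm grip, 0.012 in a worn one.
- grip_c_mid (a point): Centre, half-way up, of a loose hand grip, 170 g: 80 mm long (its x, along the lane), 50 wide (y), 44 high; grey palm half at -y, white sprung bar with black ribs at +y. All three look alike. Squeezed across its width with 10 to 20 N, a firm grip gives 2 to 4 mm and stops (stays over 45 mm wide); a worn one gives 12 mm under 4 N (to about 38 mm). They spring back when let go.
- press_c (a joint): How far the finger bar of grip c is pressed in, in m: 0 at rest, grows when squeezed; up to 0.004 in a firm grip, 0.012 in a worn one.
- tape: Bystander: small roll of paper tape, 42 mm across, 18 mm high, on top of the tray's near left divider; origin under its centre.
- clamp: Bystander: white plastic tubing clamp, 36 x 14 x 14 mm, on top of the tray's far right divider; origin under its centre.
- spray: Bystander: disinfectant bottle, 64 mm across, 160 mm high; origin under its centre.
- dish: Bystander: open steel dish, 160 x 90 x 35 mm; origin under its centre.
- plasters: Bystander: carton of plasters, 100 x 65 x 45 mm; origin under its centre.
- cup: Bystander: paper cup, 72 mm across, 85 mm high; origin under its centre.
- buckle: Bystander: blue tourniquet buckle, 50 x 32 x 15 mm; origin under its centre.
Things that resemble listed ones, but are neither listed nor needed, are in the scene too. What is shaped like the part that bears grip_c_mid but green or yellow is not meant.

How it is judged (in metres and radians):
On the way, in this order (a step that is already met when the one before it is completed fails the run):
1. the grip in the left lane is squeezed in the middle of its lane (a firm one pressed in over 1.5 mm, a worn one over 8 mm) (((horizontal distance between grip_a_mid and lane1 below 0.045 m and value of joint press_a above 0.0015 m) or (horizontal distance between grip_b_mid and lane1 below 0.045 m and value of joint press_b above 0.008 m) or (horizontal distance between grip_c_mid and lane1 below 0.045 m and value of joint press_c above 0.0015 m))), for 0.2 s.
2. the grip in the middle lane is squeezed in the middle of its lane (a firm one pressed in over 1.5 mm, a worn one over 8 mm) (((horizontal distance between grip_a_mid and lane2 below 0.045 m and value of joint press_a above 0.0015 m) or (horizontal distance between grip_b_mid and lane2 below 0.045 m and value of joint press_b above 0.008 m) or (horizontal distance between grip_c_mid and lane2 below 0.045 m and value of joint press_c above 0.0015 m))), for 0.2 s.
3. the grip in the right lane is squeezed in the middle of its lane (a firm one pressed in over 1.5 mm, a worn one over 8 mm) (((horizontal distance between grip_a_mid and lane3 below 0.045 m and value of joint press_a above 0.0015 m) or (horizontal distance between grip_b_mid and lane3 below 0.045 m and value of joint press_b above 0.008 m) or (horizontal distance between grip_c_mid and lane3 below 0.045 m and value of joint press_c above 0.0015 m))), for 0.2 s.
At the end, for the whole second after the job is handed in: Every worn grip stands in a near bay and every firm grip in a far bay, each with its centre within 11 mm of the home position (115 mm from the tray's centre along the lane), down on the tray's floor, and no finger bar is pressed in (under 1.5 mm if firm, 3 mm if worn) (x of grip_a_mid in the frame of tray between 0.104 and 0.126 m and z of each of grip_a_mid, grip_c_mid, grip_b_mid in the frame of tray below 0.045 m and y of grip_a_mid in the frame of tray between -0.14 and 0.14 m and x of grip_c_mid in the frame of tray between 0.104 and 0.126 m and y of grip_c_mid in the frame of tray between -0.14 and 0.14 m and x of grip_b_mid in the frame of tray between -0.126 and -0.104 m and y of grip_b_mid in the frame of tray between -0.14 and 0.14 m and value of joint each of press_a, press_c below 0.0015 m and value of joint press_b below 0.003 m); the robot touches nothing.
It fails at once if a grip is lifted more than 20 mm off the tray (height (world z) of any of grip_a_mid, grip_b_mid, grip_c_mid above 0.05 m).
It fails at once if a bystander is moved more than 30 mm (distance of any of tape, clamp, spray, dish, plasters, cup, buckle from where it was at the start of the episode above 0.03 m).
It also fails if it takes over 72 s, if anything falls off the work surface, if the arm or the gripper's body presses on something with over 40 N, if the wrist force passes 120 N, or if a joint passes its speed limit or range.

## Working session

There is one attempt and no reset: what is moved stays moved. The work goes in short steps, Python scripts to look and compute and a tool call to move; the robot and the scene stay as the last step left them, time stands still between calls to the robot, and variables do not carry over. Pictures are saved under pics/ and viewed, at most 10 in all, crops included, and the job is handed in when it is done.

Besides the shell and the picture viewer there is one more tool, called after "Call:" as name([rows], argument=value, ...), one row to a line, values as JSON. carry_out: Moves the arm, as the interface text tells. Its arguments: {"type":"object","properties":{"plan":{"type":"array"},"gripper":{"type":"number"}},"required":["plan"]}

```bash
mkdir -p pics; python3 - <<'E'
from plant import bot
import cv2
print(bot.get_obs(), bot.grip_point_offset)
for n in("top","side"):
    cv2.imwrite(f"pics/{n}0.png",cv2.resize(bot.capture(n)[:,:,::-1],(800,600),interpolation=cv2.INTER_CUBIC)); print(n,bot.camera_model(n))
E
```

```text
{'time': 0.0, 'joint_positions': array([ 1.12396513e+00,  3.42724832e-01,  1.52501540e+00, -1.17617091e-05,
        1.27538886e+00, -1.46010683e-01]), 'dq': array([ 2.16974921e-03, -1.85951402e-05,  5.74706916e-04, -1.04910169e-03,
       -1.68811917e-03, -1.24645425e-03]), 'tau': array([-2.58965163e-03, -4.31220603e+01, -2.44228131e+01,  7.15872017e-02,
        5.55862812e-02, -2.10900348e-04]), 'tool_pos': array([155.3562004 , 501.02898684, 204.04445806]), 'tcp_rot': array([-3.14007093e+00, -2.12412004e-04,  2.84077541e+00]), 'contact_force': array([-0.24726895,  0.63493537,  0.01235757]), 'moment': array([-0.01691494, -0.01543344, -0.02789985]), 'finger_force': 0.0, 'grip_width': 91.79833947366332} 18.8
top {'camera_matrix': array([[444.36876102,   0.        , 253.09756676],
       [  0.        , 444.36876102, 192.15826247],
       [  0.        ,   0.        ,   1.        ]]), 'R': array([[-1.71358690e-02, -9.99853067e-01, -4.53426201e-04],
       [-9.88412105e-01,  1.70081935e-02, -1.50838434e-01],
       [ 1.50823982e-01, -2.13657570e-03, -9.88558325e-01]]), 't': array([  25.63699696,  481.33520935, 1483.94957956])}
side {'camera_matrix': array([[377.90908614,   0.        , 253.17561319],
       [  0.        , 377.90908614, 189.50312291],
       [  0.        ,   0.        ,   1.        ]]), 'R': array([[ 0.96908085, -0.24595557,  0.01970186],
       [-0.10978759, -0.50132034, -0.85826838],
       [ 0.22097283,  0.82956843, -0.51282281]]), 't': array([-490.10477506,  117.62927114,  875.77331628])}
```

View pics/top0.png

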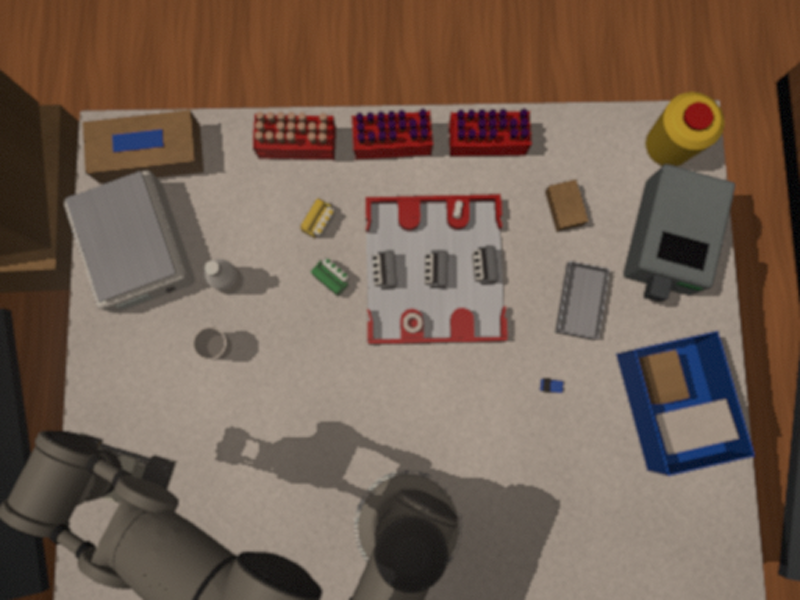

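View pics/side0.png

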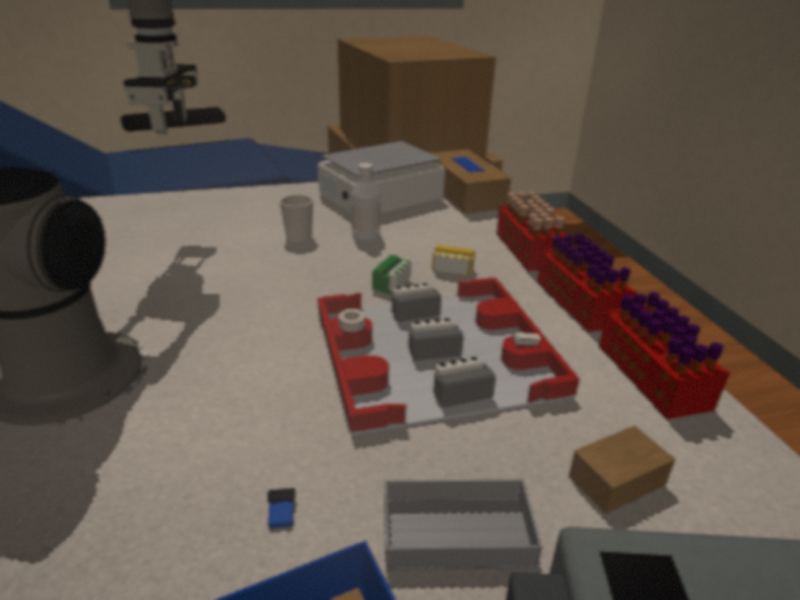

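Top view: tray corners at about (367,197), (501,196), (369,343), (506,341). Grips are centred at about (384,269), (436,268) and (485,265), bars to the left. Tape is at (412,322) and clamp at (458,209). The side view shows the same grips at about (416,302), (436,340) and (464,382).

```bash
cat > h.py <<'E'
import numpy as np, cv2
from plant import bot
def ray(m,px):
    K,R,t=m["camera_matrix"],m["R"],m["t"]
    d=R.T@np.linalg.solve(K,[px[0],px[1],1.]); return -R.T@t,d
def atz(m,px,z):
    c,d=ray(m,px); return c+d*(z-c[2])/d[2]
def tri(m1,p1,m2,p2):
    P=[m["camera_matrix"]@np.c_[m["R"],m["t"]] for m in(m1,m2)]
    X=cv2.triangulatePoints(P[0],P[1],np.float64(p1),np.float64(p2))[:,0]; return X[:3]/X[3]
E
python3 - <<'E'
from h import *
T,S=bot.camera_model("top"),bot.camera_model("side");k=.64
np.set_printoptions(precision=1,suppress=True)
for n,a,b in [("NL",(369,343),(352,424)),]:pass
for n,p,z in [("FL",(367,197),38),("FR",(501,196),38),("NL",(369,343),38),("NR",(506,341),38),("g1",(384,269),52),("g2",(436,268),52),("g3",(485,265),52)]:
    print(n,atz(T,np.array(p)*k,z))
for n,a,b in [("FL",(367,197),(494,279)),("FR",(501,196),(577,376)),("NL",(369,341),(319,298)),("NR",(506,341),(351,411)),("g1",(384,269),(416,297)),("g2",(436,268),(435,333)),("g3",(485,265),(463,375))]:
    print(n,tri(T,np.array(a)*k,S,np.array(b)*k))
E
```

```text
FL [716.3  77.1  38. ]
FR [ 713.5 -222.9   38. ]
NL [388.7  76.3  38. ]
NR [ 388.  -220.7   38. ]
g1 [548.7  41.2  52. ]
g2 [549.  -72.3  52. ]
g3 [ 553.8 -179.5   52. ]
FL [713.9  77.8  37.5]
FR [ 710.8 -221.6   45.5]
NL [391.6  76.3  39. ]
NR [ 388.6 -219.9   43.9]
g1 [551.2  41.4  40.5]
g2 [550.3 -72.7  42.7]
g3 [ 556.  -180.8   42.7]
```

Call:
carry_out([
  {"tx":30,"ty":-36,"rz":0.025},
  {"tx":30,"ty":-36,"rz":0.025},
  {"tx":30,"ty":-36,"rz":0.025},
  {"tx":30,"ty":-36,"rz":0.025},
  {"tx":30,"ty":-36,"rz":0.025},
  {"tx":30,"ty":-36,"rz":0.025},
  {"tx":30,"ty":-36,"rz":0.025},
  {"tx":30,"ty":-36,"rz":0.025},
  {"tx":30,"ty":-36,"rz":0.025},
  {"tx":30,"ty":-36,"rz":0.025},
  {"tx":30,"ty":-36,"rz":0.025},
  {"tx":30,"ty":-36,"rz":0.025},
], gripper=0.1)

```text
invalid input at $.plan[0]: expected keys tx, ty, tz, rx, ry, rz
```

Call:
carry_out([
  {"tx":10,"ty":-30},
  {"ty":-20},
  {},
])

```text
invalid input at $.plan[0]: expected keys tx, ty, tz, rx, ry, rz
```

```bash
python3 - <<'E'
from h import *
o=bot.get_obs();print(o["time"],o["tool_pos"],o["tcp_rot"],o["grip_width"],o["joint_positions"])
m=bot.camera_model("wrist");np.save("w1.npy",m,allow_pickle=True)
cv2.imwrite("pics/w1.png",cv2.resize(bot.capture("wrist")[:,:,::-1],(800,600),interpolation=cv2.INTER_CUBIC))
print(-m["R"].T@m["t"])
E
```

```text
0.1 [155.36051542 501.07203617 204.1200786 ] [-3.14022525e+00 -2.28536813e-04  2.84075761e+00] 91.77569579407532 [ 1.12396829e+00  3.42645400e-01  1.52491685e+00  2.84126281e-05
  1.27541651e+00 -1.46001435e-01]
[ 78.92092016 524.5056961  383.96362126]
```

View pics/w1.png

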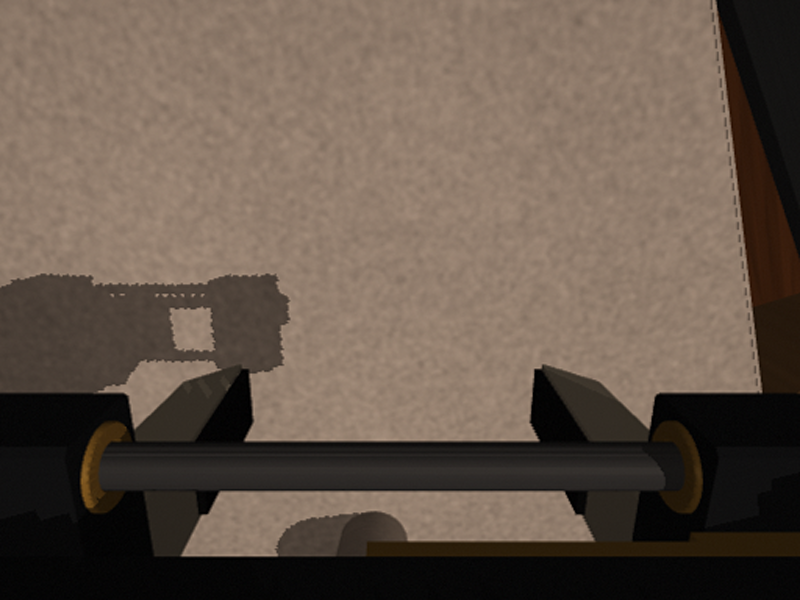

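The move was refused because every key is required, so the wrist picture shows only bare table. I'll resend with full rows.

Call:
carry_out([
  {"tx":30,"ty":-36,"tz":0,"rx":0,"ry":0,"rz":0.025},
  {"tx":30,"ty":-36,"tz":0,"rx":0,"ry":0,"rz":0.025},
  {"tx":30,"ty":-36,"tz":0,"rx":0,"ry":0,"rz":0.025},
  {"tx":30,"ty":-36,"tz":0,"rx":0,"ry":0,"rz":0.025},
  {"tx":30,"ty":-36,"tz":0,"rx":0,"ry":0,"rz":0.025},
  {"tx":30,"ty":-36,"tz":0,"rx":0,"ry":0,"rz":0.025},
  {"tx":30,"ty":-36,"tz":0,"rx":0,"ry":0,"rz":0.025},
  {"tx":30,"ty":-36,"tz":0,"rx":0,"ry":0,"rz":0.025},
  {"tx":30,"ty":-36,"tz":0,"rx":0,"ry":0,"rz":0.025},
  {"tx":30,"ty":-36,"tz":0,"rx":0,"ry":0,"rz":0.025},
  {"tx":30,"ty":-36,"tz":0,"rx":0,"ry":0,"rz":0.025},
  {"tx":30,"ty":-36,"tz":0,"rx":0,"ry":0,"rz":0.025},
], gripper=0.1)

```text
time: 1.35
tool_pos: [516.4, 67.7, 204.6]
tcp_rot: [3.141, -0.0, 3.142]
contact_force: [0.0, 1.2, 0.4]
grip_width: 82.6
finger_force: 0.0
```

Call:
carry_out([
  {"tx":10,"ty":-30,"tz":0,"rx":0,"ry":0,"rz":0},
  {"tx":0,"ty":0,"tz":0,"rx":0,"ry":0,"rz":0},
  {"tx":0,"ty":0,"tz":0,"rx":0,"ry":0,"rz":0},
])

```text
time: 1.65
tool_pos: [525.3, 39.1, 204.2]
tcp_rot: [3.141, -0.001, 3.139]
contact_force: [0.1, 0.9, 0.4]
grip_width: 82.7
finger_force: 0.0
```

```bash
python3 - <<'E'
from h import *
o=bot.get_obs();print(o["time"],o["tool_pos"],o["tcp_rot"],o["grip_width"],o["joint_positions"])
m=bot.camera_model("wrist");np.save("w1.npy",m,allow_pickle=True)
cv2.imwrite("pics/w2.png",cv2.resize(bot.capture("wrist")[:,:,::-1],(800,600),interpolation=cv2.INTER_CUBIC))
print(-m["R"].T@m["t"])
E
```

```text
1.65 [525.2559216   39.07323808 204.22526496] [ 3.14102846e+00 -1.29066443e-03  3.13895800e+00] 82.67128498770786 [-7.16227087e-02  3.46331498e-01  1.51912727e+00  4.95025513e-04
  1.27746041e+00 -1.63992746e+00]
[445.35618222  38.73626142 384.14929519]
```

View pics/w2.png

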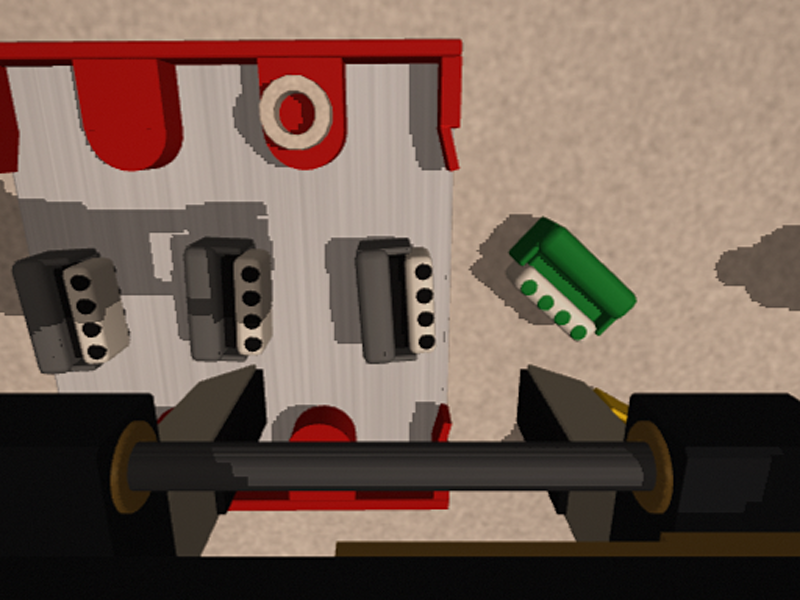

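Wrist view (camera up = toward the robot): the left grip's top runs about x 358–436, y 243–361 (bar on the right, +y). The middle grip is centred near (230,299), and the right one near (72,310), slightly skewed. The near-left tray corner is at (462,42).

```bash
python3 - <<'E'
from h import *
np.set_printoptions(precision=1,suppress=True)
W=np.load("w1.npy",allow_pickle=True).item();T=bot.camera_model("top");k=.64
for n,p,z in [("g1 palm near",(372,245),52),("g1 palm far",(377,360),52),("g1 L",(358,300),52),("g1 R",(436,300),52),("g2 palm near",(207,240),52),("g2 L",(187,298),52),("g2 R",(266,298),52),("g2far",(211,360),52),("g3near",(42,258),52),("g3far",(70,372),52),("g3L",(14,262),52),("g3R",(122,350),52),("NL",(462,42),38),("tape",(295,113),56),("bay near wall inner",(390,62),38)]:
    print(n,atz(W,np.array(p)*k,z))
for n,a,b in [("g1",(397,302),(384,269)),("g2",(228,299),(436,268)),("g3",(70,312),(485,265)),("NL",(462,42),(369,342))]:
    print(n,tri(W,np.array(a)*k,T,np.array(b)*k))
E
```

```text
g1 palm near [508.2  27.3  52. ]
g1 palm far [586.4  29.6  52. ]
g1 L [544.3  17.7  52. ]
g1 R [544.5  68.4  52. ]
g2 palm near [504.7 -76.1  52. ]
g2 L [542.5 -93.   52. ]
g2 R [542.7 -41.9  52. ]
g2far [586.  -81.9  52. ]
g3near [ 515.8 -181.7   52. ]
g3far [ 594.4 -178.1   52. ]
g3L [ 518.3 -200.    52. ]
g3R [ 578.5 -140.6   52. ]
NL [390.   81.5  38. ]
tape [430.  -16.1  56. ]
bay near wall inner [400.7  39.   38. ]
g1 [554.6  42.3  22.7]
g2 [553.1 -74.3  25.7]
g3 [ 557.5 -181.9   33.9]
NL [390.6  77.6  47.5]
```

Call:
carry_out([
  {"tx":23,"ty":3,"tz":-40,"rx":0,"ry":0,"rz":0},
  {"tx":0,"ty":0,"tz":-45,"rx":0,"ry":0,"rz":0},
  {"tx":0,"ty":0,"tz":-45,"rx":0,"ry":0,"rz":0},
  {"tx":0,"ty":0,"tz":-40,"rx":0,"ry":0,"rz":0},
  {"tx":0,"ty":0,"tz":-18,"rx":0,"ry":0,"rz":0},
  {"tx":0,"ty":0,"tz":0,"rx":0,"ry":0,"rz":0},
])

```text
time: 2.3
tool_pos: [545.8, 44.1, 14.2]
tcp_rot: [3.141, -0.006, -3.14]
contact_force: [0.2, 0.2, -0.1]
grip_width: 82.9
finger_force: 0.0
```

Call:
carry_out([
  {"tx":0,"ty":0,"tz":0,"rx":0,"ry":0,"rz":0},
  {"tx":0,"ty":0,"tz":0,"rx":0,"ry":0,"rz":0},
  {"tx":0,"ty":0,"tz":0,"rx":0,"ry":0,"rz":0},
  {"tx":0,"ty":0,"tz":0,"rx":0,"ry":0,"rz":0},
  {"tx":0,"ty":0,"tz":0,"rx":0,"ry":0,"rz":0},
  {"tx":0,"ty":0,"tz":0,"rx":0,"ry":0,"rz":0},
  {"tx":0,"ty":0,"tz":0,"rx":0,"ry":0,"rz":0},
  {"tx":0,"ty":0,"tz":0,"rx":0,"ry":0,"rz":0},
  {"tx":0,"ty":0,"tz":0,"rx":0,"ry":0,"rz":0},
], gripper=1.0)

```text
time: 3.2
tool_pos: [549.2, 41.8, 17.9]
tcp_rot: [-3.141, 0.002, 3.141]
contact_force: [-1.7, -2.1, 6.6]
grip_width: 45.3
finger_force: 29.6
```

Grip 1 stopped at 45.3 mm under 30 N, so it is firm. I'll nudge it onto the lane line (its centre sits about 2 mm to +y of the tool), open, back off straddling it, shut and push.

Call:
carry_out([
  {"tx":0,"ty":-3,"tz":0,"rx":0,"ry":0,"rz":0},
  {"tx":0,"ty":-3,"tz":0,"rx":0,"ry":0,"rz":0},
  {"tx":0,"ty":0,"tz":0,"rx":0,"ry":0,"rz":0},
])

```text
time: 3.5
tool_pos: [549.5, 36.7, 17.9]
tcp_rot: [3.141, 0.002, 3.14]
contact_force: [0.2, 2.2, 4.5]
grip_width: 45.2
finger_force: 29.5
```

Call:
carry_out([
  {"tx":0,"ty":0,"tz":0,"rx":0,"ry":0,"rz":0},
  {"tx":0,"ty":0,"tz":0,"rx":0,"ry":0,"rz":0},
  {"tx":0,"ty":0,"tz":0,"rx":0,"ry":0,"rz":0},
  {"tx":-20,"ty":1,"tz":0,"rx":0,"ry":0,"rz":0},
  {"tx":-25,"ty":1,"tz":0,"rx":0,"ry":0,"rz":0},
  {"tx":-20,"ty":0,"tz":0,"rx":0,"ry":0,"rz":0},
  {"tx":0,"ty":0,"tz":0,"rx":0,"ry":0,"rz":0},
], gripper=0.25)

```text
time: 4.2
tool_pos: [480.5, 38.6, 16.2]
tcp_rot: [3.141, -0.004, 3.141]
contact_force: [-0.0, -0.2, 0.5]
grip_width: 68.8
finger_force: 0.0
```

Call:
carry_out([
  {"tx":0,"ty":0,"tz":0,"rx":0,"ry":0,"rz":0},
  {"tx":0,"ty":0,"tz":0,"rx":0,"ry":0,"rz":0},
  {"tx":0,"ty":0,"tz":0,"rx":0,"ry":0,"rz":0},
  {"tx":0,"ty":0,"tz":0,"rx":0,"ry":0,"rz":0},
  {"tx":0,"ty":0,"tz":0,"rx":0,"ry":0,"rz":0},
  {"tx":0,"ty":0,"tz":0,"rx":0,"ry":0,"rz":0},
  {"tx":0,"ty":0,"tz":0,"rx":0,"ry":0,"rz":0},
  {"tx":0,"ty":0,"tz":0,"rx":0,"ry":0,"rz":0},
  {"tx":0,"ty":0,"tz":0,"rx":0,"ry":0,"rz":0},
  {"tx":0,"ty":0,"tz":0,"rx":0,"ry":0,"rz":0},
], gripper=1.0)

```text
time: 5.2
tool_pos: [483.5, 38.5, 16.8]
tcp_rot: [3.142, -0.0, 3.141]
contact_force: [-0.3, 0.7, -0.4]
grip_width: 0.3
finger_force: 0.0
```

Call:
carry_out([
  {"tx":12,"ty":0,"tz":0,"rx":0,"ry":0,"rz":0},
  {"tx":12,"ty":0,"tz":0,"rx":0,"ry":0,"rz":0},
  {"tx":12,"ty":0,"tz":0,"rx":0,"ry":0,"rz":0},
  {"tx":12,"ty":0,"tz":0,"rx":0,"ry":0,"rz":0},
  {"tx":12,"ty":0,"tz":0,"rx":0,"ry":0,"rz":0},
  {"tx":12,"ty":0,"tz":0,"rx":0,"ry":0,"rz":0},
  {"tx":12,"ty":0,"tz":0,"rx":0,"ry":0,"rz":0},
  {"tx":12,"ty":0,"tz":0,"rx":0,"ry":0,"rz":0},
  {"tx":12,"ty":0,"tz":0,"rx":0,"ry":0,"rz":0},
  {"tx":10,"ty":0,"tz":0,"rx":0,"ry":0,"rz":0},
  {"tx":5,"ty":0,"tz":0,"rx":0,"ry":0,"rz":0},
  {"tx":0,"ty":0,"tz":0,"rx":0,"ry":0,"rz":0},
])

```text
time: 6.4
tool_pos: [606.8, 38.5, 16.6]
tcp_rot: [3.142, 0.0, 3.141]
contact_force: [0.1, 0.1, -0.0]
grip_width: 0.6
finger_force: 0.0
```

Call:
carry_out([
  {"tx":3,"ty":0,"tz":0,"rx":0,"ry":0,"rz":0},
  {"tx":0,"ty":0,"tz":0,"rx":0,"ry":0,"rz":0},
])

```text
time: 6.6
tool_pos: [609.4, 38.5, 16.7]
tcp_rot: [3.142, -0.0, 3.141]
contact_force: [-0.4, 0.2, 0.6]
grip_width: 0.4
finger_force: 0.0
```

Call:
carry_out([
  {"tx":3,"ty":0,"tz":0,"rx":0,"ry":0,"rz":0},
  {"tx":2,"ty":0,"tz":0,"rx":0,"ry":0,"rz":0},
  {"tx":0,"ty":0,"tz":0,"rx":0,"ry":0,"rz":0},
])

```text
time: 6.9
tool_pos: [614.9, 38.4, 16.8]
tcp_rot: [3.142, 0.0, 3.141]
contact_force: [-0.2, 0.0, -0.4]
grip_width: 0.6
finger_force: 0.0
```

Call:
carry_out([
  {"tx":2,"ty":0,"tz":0,"rx":0,"ry":0,"rz":0},
  {"tx":0,"ty":0,"tz":0,"rx":0,"ry":0,"rz":0},
])

```text
time: 7.1
tool_pos: [616.7, 38.5, 16.8]
tcp_rot: [3.141, 0.0, 3.141]
contact_force: [-0.8, 0.7, 0.1]
grip_width: 0.4
finger_force: 0.2
```

```bash
python3 - <<'E'
from h import *
cv2.imwrite("pics/w3.png",cv2.resize(bot.capture("wrist")[:,:,::-1],(800,600),interpolation=cv2.INTER_CUBIC))
m=bot.camera_model("wrist");np.save("w3.npy",m,allow_pickle=True)
E
```

```text
(no output)
```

View pics/w3.png

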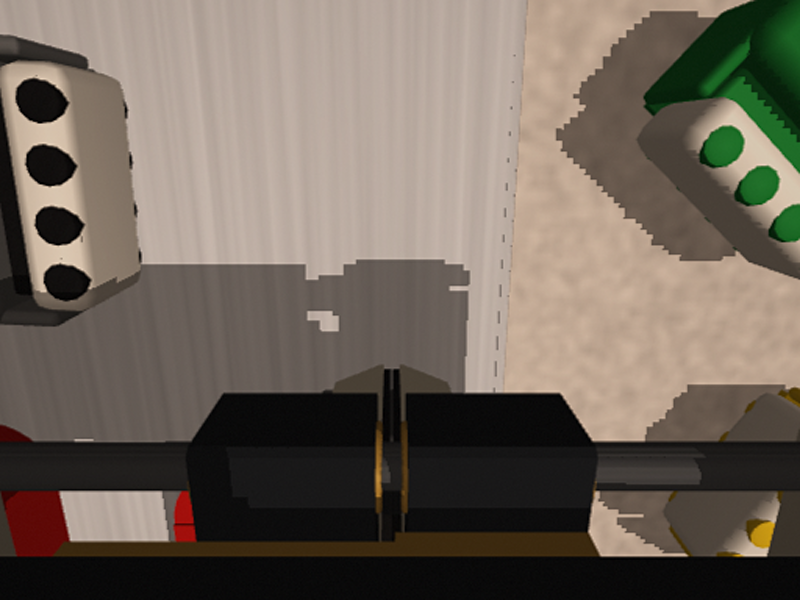

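The grip is hidden in front of the fingers; only the emptied lane shows. I'll keep pushing until I feel the end wall.

Call:
carry_out([
  {"tx":3,"ty":0,"tz":0,"rx":0,"ry":0,"rz":0},
  {"tx":0,"ty":0,"tz":0,"rx":0,"ry":0,"rz":0},
])

```text
time: 7.35
tool_pos: [616.8, 38.4, 16.6]
tcp_rot: [3.142, -0.006, 3.141]
contact_force: [-10.3, -0.7, 7.7]
grip_width: 0.8
finger_force: 4.9
```

Call:
carry_out([
  {"tx":2,"ty":0,"tz":0,"rx":0,"ry":0,"rz":0},
  {"tx":0,"ty":0,"tz":0,"rx":0,"ry":0,"rz":0},
])

```text
time: 7.55
tool_pos: [616.8, 38.5, 16.5]
tcp_rot: [3.142, -0.011, 3.141]
contact_force: [-16.8, -0.1, 10.9]
grip_width: 0.4
finger_force: 8.1
```

Home: the wall was felt at tool x = 616.8, against 617 expected. On to the middle lane.

Call:
carry_out([
  {"tx":-10,"ty":0,"tz":0,"rx":0,"ry":0,"rz":0},
  {"tx":-15,"ty":0,"tz":35,"rx":0,"ry":0,"rz":0},
  {"tx":-20,"ty":-15,"tz":35,"rx":0,"ry":0,"rz":0},
  {"tx":-20,"ty":-35,"tz":0,"rx":0,"ry":0,"rz":0},
  {"tx":-10,"ty":-40,"tz":0,"rx":0,"ry":0,"rz":0},
  {"tx":0,"ty":-18,"tz":0,"rx":0,"ry":0,"rz":0},
  {"tx":0,"ty":0,"tz":0,"rx":0,"ry":0,"rz":0},
], gripper=0.1)

```text
time: 8.25
tool_pos: [546.9, -72.2, 87.2]
tcp_rot: [-3.141, 0.002, 3.137]
contact_force: [0.2, -0.9, 0.4]
grip_width: 51.9
finger_force: 0.0
```

```bash
python3 - <<'E'
from h import *
m=bot.camera_model("wrist");np.save("w4.npy",m,allow_pickle=True)
cv2.imwrite("pics/w4.png",cv2.resize(bot.capture("wrist")[:,:,::-1],(800,600),interpolation=cv2.INTER_CUBIC))
E
```

```text
(no output)
```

View pics/w4.png

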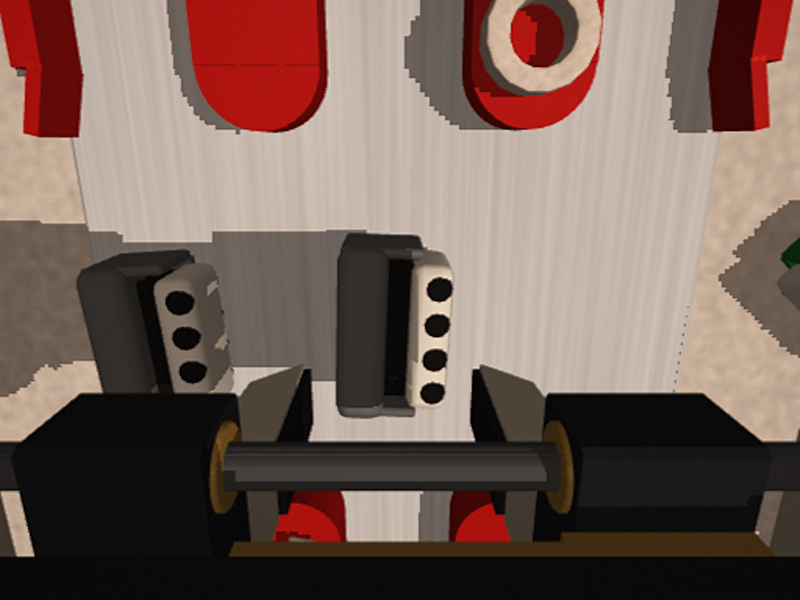

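The middle grip (x 337–453) is centred between the fingers (inner edges 310 and 472). The right grip is at about (80–235, 250–400), slightly rotated. Descend and squeeze.

Call:
carry_out([
  {"tx":0,"ty":0,"tz":0,"rx":0,"ry":0,"rz":0},
  {"tx":0,"ty":0,"tz":0,"rx":0,"ry":0,"rz":0},
  {"tx":0,"ty":0,"tz":0,"rx":0,"ry":0,"rz":0},
  {"tx":0,"ty":0,"tz":0,"rx":0,"ry":0,"rz":0},
  {"tx":0,"ty":0,"tz":-30,"rx":0,"ry":0,"rz":0},
  {"tx":0,"ty":0,"tz":-30,"rx":0,"ry":0,"rz":0},
  {"tx":0,"ty":0,"tz":-10,"rx":0,"ry":0,"rz":0},
  {"tx":0,"ty":0,"tz":0,"rx":0,"ry":0,"rz":0},
])

```text
time: 9.1
tool_pos: [545.6, -69.0, 15.5]
tcp_rot: [3.141, -0.003, 3.141]
contact_force: [0.3, -0.4, 0.4]
grip_width: 82.8
finger_force: 0.0
```

Call:
carry_out([
  {"tx":0,"ty":0,"tz":0,"rx":0,"ry":0,"rz":0},
  {"tx":0,"ty":0,"tz":0,"rx":0,"ry":0,"rz":0},
  {"tx":0,"ty":0,"tz":0,"rx":0,"ry":0,"rz":0},
  {"tx":0,"ty":0,"tz":0,"rx":0,"ry":0,"rz":0},
  {"tx":0,"ty":0,"tz":0,"rx":0,"ry":0,"rz":0},
  {"tx":0,"ty":0,"tz":0,"rx":0,"ry":0,"rz":0},
  {"tx":0,"ty":0,"tz":0,"rx":0,"ry":0,"rz":0},
  {"tx":0,"ty":0,"tz":0,"rx":0,"ry":0,"rz":0},
  {"tx":0,"ty":0,"tz":0,"rx":0,"ry":0,"rz":0},
  {"tx":0,"ty":0,"tz":0,"rx":0,"ry":0,"rz":0},
  {"tx":0,"ty":0,"tz":0,"rx":0,"ry":0,"rz":0},
  {"tx":0,"ty":0,"tz":0,"rx":0,"ry":0,"rz":0},
], gripper=1.0)

```text
time: 10.3
tool_pos: [547.2, -70.2, 17.7]
tcp_rot: [-3.141, 0.002, 3.141]
contact_force: [-1.5, -2.1, 5.2]
grip_width: 45.2
finger_force: 29.8
```

Grip 2 is also firm (45.2 mm). Same procedure.

Call:
carry_out([
  {"tx":0,"ty":-2,"tz":0,"rx":0,"ry":0,"rz":0},
  {"tx":0,"ty":-2,"tz":0,"rx":0,"ry":0,"rz":0},
  {"tx":0,"ty":0,"tz":0,"rx":0,"ry":0,"rz":0},
])

```text
time: 10.6
tool_pos: [547.1, -73.1, 17.6]
tcp_rot: [3.141, 0.001, 3.14]
contact_force: [-0.6, 2.8, 5.6]
grip_width: 44.9
finger_force: 29.8
```

Call:
carry_out([
  {"tx":0,"ty":0,"tz":0,"rx":0,"ry":0,"rz":0},
  {"tx":0,"ty":0,"tz":0,"rx":0,"ry":0,"rz":0},
  {"tx":0,"ty":0,"tz":0,"rx":0,"ry":0,"rz":0},
  {"tx":-20,"ty":1,"tz":0,"rx":0,"ry":0,"rz":0},
  {"tx":-25,"ty":1,"tz":0,"rx":0,"ry":0,"rz":0},
  {"tx":-20,"ty":0,"tz":0,"rx":0,"ry":0,"rz":0},
  {"tx":0,"ty":0,"tz":0,"rx":0,"ry":0,"rz":0},
], gripper=0.25)

```text
time: 11.3
tool_pos: [478.7, -71.2, 16.3]
tcp_rot: [3.141, -0.003, 3.14]
contact_force: [0.1, 0.2, 0.5]
grip_width: 69.0
finger_force: 0.0
```

Call:
carry_out([
  {"tx":0,"ty":0,"tz":0,"rx":0,"ry":0,"rz":0},
  {"tx":0,"ty":0,"tz":0,"rx":0,"ry":0,"rz":0},
  {"tx":0,"ty":0,"tz":0,"rx":0,"ry":0,"rz":0},
  {"tx":0,"ty":0,"tz":0,"rx":0,"ry":0,"rz":0},
  {"tx":0,"ty":0,"tz":0,"rx":0,"ry":0,"rz":0},
  {"tx":0,"ty":0,"tz":0,"rx":0,"ry":0,"rz":0},
  {"tx":0,"ty":0,"tz":0,"rx":0,"ry":0,"rz":0},
  {"tx":0,"ty":0,"tz":0,"rx":0,"ry":0,"rz":0},
  {"tx":0,"ty":0,"tz":0,"rx":0,"ry":0,"rz":0},
  {"tx":0,"ty":0,"tz":0,"rx":0,"ry":0,"rz":0},
], gripper=1.0)

```text
time: 12.3
tool_pos: [481.5, -71.5, 16.8]
tcp_rot: [3.142, 0.0, 3.141]
contact_force: [-0.3, -1.0, 0.6]
grip_width: 0.8
finger_force: 0.0
```

Call:
carry_out([
  {"tx":12,"ty":0,"tz":0,"rx":0,"ry":0,"rz":0},
  {"tx":12,"ty":0,"tz":0,"rx":0,"ry":0,"rz":0},
  {"tx":12,"ty":0,"tz":0,"rx":0,"ry":0,"rz":0},
  {"tx":12,"ty":0,"tz":0,"rx":0,"ry":0,"rz":0},
  {"tx":12,"ty":0,"tz":0,"rx":0,"ry":0,"rz":0},
  {"tx":12,"ty":0,"tz":0,"rx":0,"ry":0,"rz":0},
  {"tx":12,"ty":0,"tz":0,"rx":0,"ry":0,"rz":0},
  {"tx":12,"ty":0,"tz":0,"rx":0,"ry":0,"rz":0},
  {"tx":12,"ty":0,"tz":0,"rx":0,"ry":0,"rz":0},
  {"tx":10,"ty":0,"tz":0,"rx":0,"ry":0,"rz":0},
  {"tx":5,"ty":0,"tz":0,"rx":0,"ry":0,"rz":0},
  {"tx":5,"ty":0,"tz":0,"rx":0,"ry":0,"rz":0},
])

```text
time: 13.5
tool_pos: [609.3, -71.5, 16.5]
tcp_rot: [3.141, -0.001, 3.141]
contact_force: [-1.6, -0.3, -0.3]
grip_width: 0.8
finger_force: 0.4
```

Call:
carry_out([
  {"tx":4,"ty":0,"tz":0,"rx":0,"ry":0,"rz":0},
  {"tx":0,"ty":0,"tz":0,"rx":0,"ry":0,"rz":0},
])

```text
time: 13.7
tool_pos: [613.9, -71.6, 16.7]
tcp_rot: [3.142, 0.0, 3.141]
contact_force: [-0.7, -0.3, -0.3]
grip_width: 0.2
finger_force: 0.0
```

Call:
carry_out([
  {"tx":3,"ty":0,"tz":0,"rx":0,"ry":0,"rz":0},
  {"tx":2,"ty":0,"tz":0,"rx":0,"ry":0,"rz":0},
  {"tx":0,"ty":0,"tz":0,"rx":0,"ry":0,"rz":0},
])

```text
time: 14.0
tool_pos: [617.3, -71.5, 16.6]
tcp_rot: [3.141, -0.003, 3.141]
contact_force: [-5.3, -0.2, 4.0]
grip_width: 0.4
finger_force: 2.4
```

```bash
python3 - <<'E'
from h import *
np.set_printoptions(precision=1,suppress=True)
W=np.load("w4.npy",allow_pickle=True).item();k=.64
for n,p in [("g2L",(337,330)),("g2R",(453,330)),("g3 palm near-left",(80,275)),("g3 palm 2",(103,392)),("g3 bar near-right",(215,268)),("g3 bar farther right",(233,370)),("g3 near top mid",(150,262))]:
    print(n,atz(W,np.array(p)*k,52))
E
```

```text
g2L [544.5 -95.4  52. ]
g2R [544.8 -45.8  52. ]
g3 palm near-left [ 519.8 -201.1   52. ]
g3 palm 2 [ 573.3 -200.3   52. ]
g3 bar near-right [ 517.1 -144.8   52. ]
g3 bar farther right [ 562.9 -141.6   52. ]
g3 near top mid [ 514.4 -171.3   52. ]
```

Home again at 617.3. On to the right lane, with a look from above.

Call:
carry_out([
  {"tx":-10,"ty":0,"tz":0,"rx":0,"ry":0,"rz":0},
  {"tx":-15,"ty":0,"tz":35,"rx":0,"ry":0,"rz":0},
  {"tx":-15,"ty":-15,"tz":35,"rx":0,"ry":0,"rz":0},
  {"tx":-15,"ty":-35,"tz":0,"rx":0,"ry":0,"rz":0},
  {"tx":-10,"ty":-40,"tz":0,"rx":0,"ry":0,"rz":0},
  {"tx":0,"ty":-17,"tz":0,"rx":0,"ry":0,"rz":0},
  {"tx":0,"ty":0,"tz":0,"rx":0,"ry":0,"rz":0},
  {"tx":0,"ty":0,"tz":0,"rx":0,"ry":0,"rz":0},
  {"tx":0,"ty":0,"tz":0,"rx":0,"ry":0,"rz":0},
  {"tx":0,"ty":0,"tz":0,"rx":0,"ry":0,"rz":0},
], gripper=0.1)

```text
time: 15.0
tool_pos: [553.8, -177.2, 86.5]
tcp_rot: [3.141, -0.0, -3.141]
contact_force: [-0.2, 0.3, -0.2]
grip_width: 75.9
finger_force: 0.0
```

```bash
python3 - <<'E'
from h import *
m=bot.camera_model("wrist");np.save("w5.npy",m,allow_pickle=True)
cv2.imwrite("pics/w5.png",cv2.resize(bot.capture("wrist")[:,:,::-1],(800,600),interpolation=cv2.INTER_CUBIC))
E
```

```text
(no output)
```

View pics/w5.png

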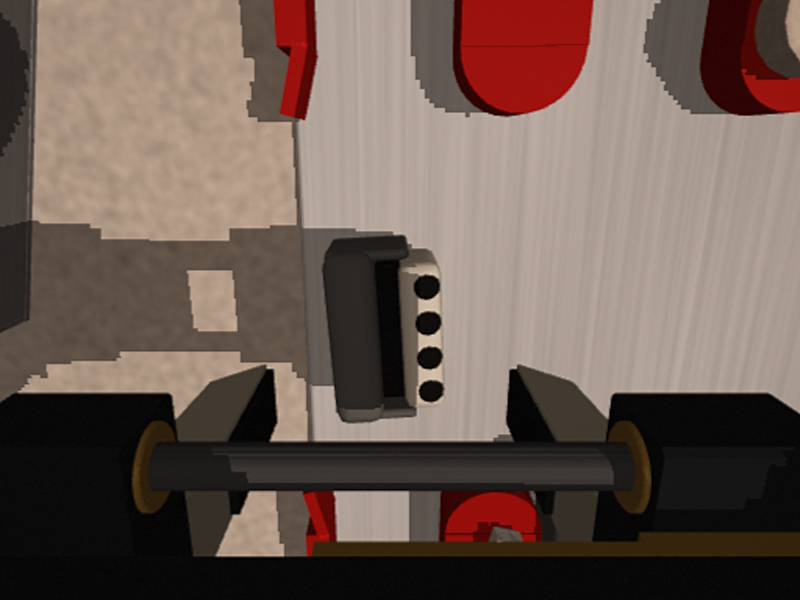

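The right grip spans x 324–443 (centre 385, fingers centred at 391) and is turned a few degrees. I'll shift 3 mm right, descend and squeeze.

Call:
carry_out([
  {"tx":0,"ty":-3,"tz":-30,"rx":0,"ry":0,"rz":0},
  {"tx":0,"ty":0,"tz":-30,"rx":0,"ry":0,"rz":0},
  {"tx":0,"ty":0,"tz":-9,"rx":0,"ry":0,"rz":0},
  {"tx":0,"ty":0,"tz":0,"rx":0,"ry":0,"rz":0},
])

```text
time: 15.45
tool_pos: [552.8, -180.6, 16.6]
tcp_rot: [3.14, -0.003, 3.142]
contact_force: [0.2, 0.1, 0.3]
grip_width: 82.4
finger_force: 0.0
```

Call:
carry_out([
  {"tx":0,"ty":0,"tz":0,"rx":0,"ry":0,"rz":0},
  {"tx":0,"ty":0,"tz":0,"rx":0,"ry":0,"rz":0},
  {"tx":0,"ty":0,"tz":0,"rx":0,"ry":0,"rz":0},
  {"tx":0,"ty":0,"tz":0,"rx":0,"ry":0,"rz":0},
  {"tx":0,"ty":0,"tz":0,"rx":0,"ry":0,"rz":0},
  {"tx":0,"ty":0,"tz":0,"rx":0,"ry":0,"rz":0},
  {"tx":0,"ty":0,"tz":0,"rx":0,"ry":0,"rz":0},
  {"tx":0,"ty":0,"tz":0,"rx":0,"ry":0,"rz":0},
  {"tx":0,"ty":0,"tz":0,"rx":0,"ry":0,"rz":0},
  {"tx":0,"ty":0,"tz":0,"rx":0,"ry":0,"rz":0},
  {"tx":0,"ty":0,"tz":0,"rx":0,"ry":0,"rz":0},
  {"tx":0,"ty":0,"tz":0,"rx":0,"ry":0,"rz":0},
], gripper=1.0)

```text
time: 16.65
tool_pos: [554.0, -182.2, 18.6]
tcp_rot: [-3.141, 0.001, 3.141]
contact_force: [-0.6, -2.1, 5.3]
grip_width: 37.0
finger_force: 29.4
```

Grip 3 closes to 37 mm, so it is worn and goes near. I'll align it, open, pass to its far side and push toward the robot.

Call:
carry_out([
  {"tx":0,"ty":-3,"tz":0,"rx":0,"ry":0,"rz":0},
  {"tx":0,"ty":-3,"tz":0,"rx":0,"ry":0,"rz":0},
  {"tx":0,"ty":0,"tz":0,"rx":0,"ry":0,"rz":0},
])

```text
time: 16.95
tool_pos: [554.0, -187.2, 18.5]
tcp_rot: [3.141, 0.001, 3.14]
contact_force: [-0.7, 2.4, 6.4]
grip_width: 36.8
finger_force: 29.4
```

Call:
carry_out([
  {"tx":0,"ty":0,"tz":0,"rx":0,"ry":0,"rz":0},
  {"tx":0,"ty":2,"tz":0,"rx":0,"ry":0,"rz":0},
  {"tx":0,"ty":2,"tz":0,"rx":0,"ry":0,"rz":0},
  {"tx":0,"ty":2,"tz":0,"rx":0,"ry":0,"rz":0},
  {"tx":20,"ty":0,"tz":0,"rx":0,"ry":0,"rz":0},
  {"tx":25,"ty":0,"tz":0,"rx":0,"ry":0,"rz":0},
  {"tx":20,"ty":0,"tz":0,"rx":0,"ry":0,"rz":0},
  {"tx":0,"ty":0,"tz":0,"rx":0,"ry":0,"rz":0},
], gripper=0.25)

```text
time: 17.75
tool_pos: [620.4, -181.5, 17.4]
tcp_rot: [-3.141, 0.002, -3.141]
contact_force: [0.0, 1.0, 0.3]
grip_width: 68.8
finger_force: 0.0
```

Call:
carry_out([
  {"tx":0,"ty":0,"tz":0,"rx":0,"ry":0,"rz":0},
  {"tx":0,"ty":0,"tz":0,"rx":0,"ry":0,"rz":0},
  {"tx":0,"ty":0,"tz":0,"rx":0,"ry":0,"rz":0},
  {"tx":0,"ty":0,"tz":0,"rx":0,"ry":0,"rz":0},
  {"tx":0,"ty":0,"tz":0,"rx":0,"ry":0,"rz":0},
  {"tx":0,"ty":0,"tz":0,"rx":0,"ry":0,"rz":0},
  {"tx":0,"ty":0,"tz":0,"rx":0,"ry":0,"rz":0},
  {"tx":0,"ty":0,"tz":0,"rx":0,"ry":0,"rz":0},
  {"tx":0,"ty":0,"tz":0,"rx":0,"ry":0,"rz":0},
  {"tx":0,"ty":0,"tz":0,"rx":0,"ry":0,"rz":0},
], gripper=1.0)

```text
time: 18.75
tool_pos: [618.5, -181.6, 17.7]
tcp_rot: [3.141, -0.0, 3.141]
contact_force: [-0.0, -0.1, 0.1]
grip_width: 0.6
finger_force: 0.0
```

Call:
carry_out([
  {"tx":-12,"ty":0,"tz":0,"rx":0,"ry":0,"rz":0},
  {"tx":-12,"ty":0,"tz":0,"rx":0,"ry":0,"rz":0},
  {"tx":-12,"ty":0,"tz":0,"rx":0,"ry":0,"rz":0},
  {"tx":-12,"ty":0,"tz":0,"rx":0,"ry":0,"rz":0},
  {"tx":-12,"ty":0,"tz":0,"rx":0,"ry":0,"rz":0},
  {"tx":-12,"ty":0,"tz":0,"rx":0,"ry":0,"rz":0},
  {"tx":-12,"ty":0,"tz":0,"rx":0,"ry":0,"rz":0},
  {"tx":-12,"ty":0,"tz":0,"rx":0,"ry":0,"rz":0},
  {"tx":-12,"ty":0,"tz":0,"rx":0,"ry":0,"rz":0},
  {"tx":-7,"ty":0,"tz":0,"rx":0,"ry":0,"rz":0},
  {"tx":0,"ty":0,"tz":0,"rx":0,"ry":0,"rz":0},
])

```text
time: 19.85
tool_pos: [502.9, -181.5, 17.8]
tcp_rot: [3.141, -0.001, 3.14]
contact_force: [0.1, -0.5, 0.1]
grip_width: 0.2
finger_force: 0.0
```

Call:
carry_out([
  {"tx":-5,"ty":0,"tz":0,"rx":0,"ry":0,"rz":0},
  {"tx":-5,"ty":0,"tz":0,"rx":0,"ry":0,"rz":0},
  {"tx":-3,"ty":0,"tz":0,"rx":0,"ry":0,"rz":0},
  {"tx":0,"ty":0,"tz":0,"rx":0,"ry":0,"rz":0},
])

```text
time: 20.25
tool_pos: [490.1, -181.5, 17.7]
tcp_rot: [3.141, -0.0, 3.141]
contact_force: [0.6, -0.2, -1.1]
grip_width: 0.2
finger_force: 0.0
```

Call:
carry_out([
  {"tx":-3,"ty":0,"tz":0,"rx":0,"ry":0,"rz":0},
  {"tx":0,"ty":0,"tz":0,"rx":0,"ry":0,"rz":0},
])

```text
time: 20.45
tool_pos: [489.8, -182.0, 18.4]
tcp_rot: [-3.14, 0.005, 3.14]
contact_force: [6.6, 0.8, 0.0]
grip_width: 0.4
finger_force: 3.3
```

Call:
carry_out([
  {"tx":-2,"ty":0,"tz":0,"rx":0,"ry":0,"rz":0},
  {"tx":0,"ty":0,"tz":0,"rx":0,"ry":0,"rz":0},
])

```text
time: 20.65
tool_pos: [489.7, -182.3, 19.1]
tcp_rot: [-3.139, 0.009, 3.14]
contact_force: [10.9, 1.7, -0.7]
grip_width: 0.4
finger_force: 5.7
```

Wall felt at 489.7, symmetric with the far side. Retract and look.

Call:
carry_out([
  {"tx":12,"ty":0,"tz":0,"rx":0,"ry":0,"rz":0},
  {"tx":10,"ty":0,"tz":35,"rx":0,"ry":0,"rz":0},
  {"tx":0,"ty":15,"tz":45,"rx":0,"ry":0,"rz":0},
  {"tx":0,"ty":20,"tz":45,"rx":0,"ry":0,"rz":0},
  {"tx":0,"ty":25,"tz":40,"rx":0,"ry":0,"rz":0},
  {"tx":0,"ty":25,"tz":40,"rx":0,"ry":0,"rz":0},
  {"tx":-20,"ty":25,"tz":35,"rx":0,"ry":0,"rz":0},
  {"tx":-40,"ty":0,"tz":0,"rx":0,"ry":0,"rz":0},
  {"tx":-40,"ty":0,"tz":0,"rx":0,"ry":0,"rz":0},
  {"tx":0,"ty":0,"tz":0,"rx":0,"ry":0,"rz":0},
])

```text
time: 21.65
tool_pos: [403.3, -70.5, 257.8]
tcp_rot: [3.141, -0.002, 3.141]
contact_force: [0.2, -0.9, 0.4]
grip_width: 0.5
finger_force: 0.0
```

```bash
python3 - <<'E'
from h import *
a=bot.capture("top")[:,:,::-1][110:235,210:345];b=bot.capture("side")[:,:,::-1][165:285,190:380]
a=cv2.resize(a,(400,370),interpolation=cv2.INTER_CUBIC);b=cv2.resize(b,(400,253),interpolation=cv2.INTER_CUBIC)
b=cv2.copyMakeBorder(b,0,117,0,0,cv2.BORDER_CONSTANT)
cv2.imwrite("pics/end.png",np.hstack([a,b]))
E
```

```text
(no output)
```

View pics/end.png

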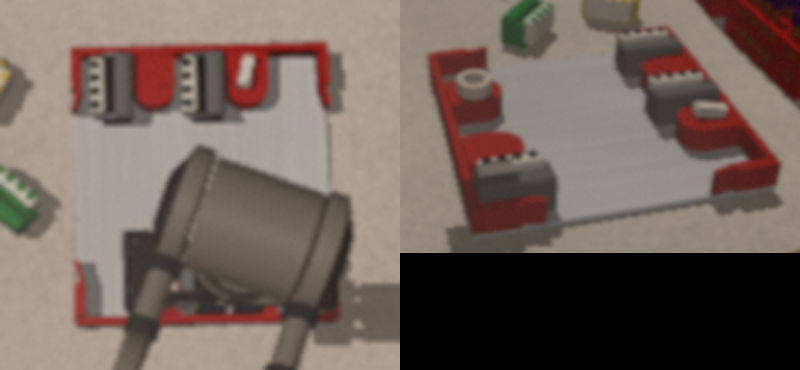

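The crops show both firm grips seated against the far wall (top crop near (108,85) and (200,85)). The worn grip is in the near right bay (side crop near (515,180)), and the tape and clamp are still on their dividers. I'm handing in.

```bash
python3 -c "
from plant import bot
print(bot.close_job())"
```

```text
the job is handed in; nothing more can be done
None
```

I handed the job in at about 22 s: the left and middle grips were firm and are home in their far bays, and the right grip was worn and is home in its near bay; the hand-in call returned no verdict.

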